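# Hold a saw carriage at the check mark with a spring scale

## Robot

A 7-joint arm with a two-finger parallel gripper is mounted at the origin on the work surface. World frame = base frame: x ahead of the robot, y to its left, z up, the work surface at z = 0. Lengths are in m, angles in rad, forces in N, time in s.
With the tool pointing down it reaches from about 0.4 to 0.875 m from the base axis. Payload 19.3 kg.
Tool frame: the origin (TCP) lies midway between the tips of the shut fingers; the grasp point (between the pads) lies behind it (manip.tcp_to_grasp is the z of the grasp point in the tool frame, in m); z points along the fingers, y is the direction in which the jaws open and shut (so a half turn about z gives the same grasp; the last joint's range is limited). The gripper opens to 85 mm and grips with 20 to 120 N. Pads are 22 mm wide; open, the fingers measure 114 mm over their backs; the gripper's body (76 mm by 85 mm) begins 54 mm behind the grasp point. The pads swing forward as they close: fully open they stand 13 mm farther back than shut.
Start: joints at [1.072, 0.521, -0.036, 1.599, 0.021, 1.021, -0.113], TCP at [0.26, -0.568, 0.231] pointing down, gripper open.
Joint ranges: [-2.91, 2.91], [-0.3, 2.13], [-1.5, 1.42], [0.17, 2.43], [-1.26, 4.41], [0.16, 1.93], [-2.52, 2.52]. Speed limits (rad/s): [1.89, 1.89, 2.39, 2.39, 3.01, 3.01, 3.01].

## Interface

Orientations are given as a unit quaternion [x, y, z, w].
In Python, from bench import monitor, read_camera, manip gives the robot as it stands.
- The arm moves only by the tool send_rows, never from a script. Its argument "motion" is a list of rows, each an object with "jaw": the closure in counts, from 0 (fully open) to 255 (shut); "xyz": the shift along the tool's x, y, z in m, a list of three; "delta_rot": the turn, a rotation vector about the tool's x, y, z in rad, a list of three. In form: [{"jaw": jaw, "xyz": [dx, dy, dz], "delta_rot": [rx, ry, rz]}, ...]. A call has 1 to 20 rows; each row is the pose to reach, as a shift and turn from the pose commanded when the call began, along the tool's axes at that moment; what a row does not reach only later rows make up. A row lasts 1/12 s, in which the tool goes at most 41.7 mm and 7.16 degrees, less where a joint would pass 70% of its speed; a pose out of reach is approached as far as the arm can. A call with a gripper value outside its range is refused whole. The fingers move at their own pace and stop on an object; "force" is the grip in N (left out, the last holds). Time passes only in rows, so rows that repeat a pose let the fingers close. It gives the time, the measured TCP pose, the force and the opening at its end, in the units of the state.
- monitor.read_state(): the state, without advancing time (a new reading comes with each control period).
- read_camera(name): name is "side" or "top" or "wrist"; returns a dict with "image" (480x640x3 uint8, blue, green, red), "K" (3x3 intrinsics, pixels), "k1" (the pictures are not rectified: a ray, as slopes to the right and down, at radius r is drawn at 1 + k1 r^2 times it, then the intrinsics apply), "pose" (4x4, takes a point from camera to world coordinates); the wrist camera has in their place "hand_eye" (4x4, takes a point from camera to tool coordinates, whose origin is the TCP and whose axes are the flange's). Camera axes: x right, y down, z forward; pixel columns grow to the right and rows downward; lengths in m; the calibration is good to about 2 mm. A picture is of the moment at which its call begins: read the wrist's pose just before it. There is no depth.
- manip.job_done(): hands the job in, once; it reports no verdict.
The state is a dict: "time_s": time; "joint_pos": joint angles; "qvel": joint speeds; "tau": joint torques, N m; "position": TCP position; "orientation": TCP orientation; "force": force on the tool from outside, world axes, zero at the start; "wrist_torque": the same for the moment, N m; "finger_gap": finger opening in m.
Only numpy, scipy, OpenCV 4.12 (cv2) and the standard library are available. Lean on these libraries where they do the work, as an engineer would, in place of code of your own. Each camera call takes 0.05 s, during which the arm holds its last target. There are 200 camera calls.

## Task

Check the return pull of the saw carriage: take the black rubber grip of the spring scale hooked to it, draw the carriage up its sloping track until its yellow pointer stands at the red clip on the rule, and keep it calm there for at least six seconds so that the pull can be read. Pull by the scale alone, without pushing the saw head or shifting the clip, without drawing the scale out to its end, letting the carriage run fast or reach the upper buffer, and leave the blade, wrench and jar alone. Finish while still holding the carriage calmly at the clip by the scale's grip.

Things in the scene. Friction and masses are not known exactly. Their poses are not given: they have to be found in the camera images.
- carriage (a joint): Travel in m of the saw carriage up its track: 0 = home, at rest on the lower buffer; 0.24 = at the upper buffer. The track rises 0.045 rad towards the scale's grip, so carriage (2 kg) and saw head roll home by themselves. Rolling friction almost nil (0.03 N, 0.2 N s/m): on the scale's spring they swing with a period of 2.3 to 3.7 s that hardly dies down by itself.
- head: Saw head on the carriage: yoke and motor, nominally 12 kg (truly 0.5 to 1.5 times that). The motor lies across the track, 124 mm in diameter, 250 mm long with its shaft, up to 370 mm above the bench. Origin on the motor's axis, 160 mm above the track, 386 mm + scale extension from the grip's middle along the track. Not to be pushed.
- scale (a joint): Extension in m of the spring scale hooked to the carriage: 0 = slack, 0.20 = end stop. Spring: 60 N per m. In balance it shows (carriage + head mass) x 9.81 x sin(0.045) / 60, about 0.10 m nominal (0.06 to 0.15). Clear tube 38 mm in diameter, 200 mm long, yellow ends; tube and grip (0.2 kg) slide as one on a rod along the track only and cannot turn.
- grip: Black rubber grip of the scale, 34 mm in diameter, 100 mm long, with a yellow end knob; origin at its middle, on its axis, 52 mm above the track, free all round. y axis: along the scale up the track (pulling direction), x across, z nearly up. Grip it from above, fingers closing across the axis. Its place along y = place at the start + carriage + scale.
- pointer (a point): Tip of the carriage's yellow pointer over the rule on the far (+x) side of the track. Axes as for the grip: y up the track.
- clip_mark (a point): Mark on the red clip (block 30 x 34 x 24 mm) set on the rule: where the pointer is to stand. Axes as for the grip: the pointer's y in this frame is the error along the track.
- clip (a joint): Place of the red clip on the rule, in m from the pointer's home: the carriage travel at which the pointer stands at the mark, 0.06 to 0.15. Stiff friction keeps it there.
- saw: Fixed track: arm of a radial saw, a grey beam 80 mm wide, 820 mm long, upside down on two timber bearers. Origin on the bench under its middle, y along it towards the raised end, x across. Over the origin the track is 145 mm above the bench; at home the grip's middle lies 74 mm along +y.
- blade: Saw blade, loose disc 254 mm in diameter, 4 mm thick, flat on the bench; bystander. Origin: centre of its underside.
- wrench: Wrench 220 mm long, loose on the bench; bystander. Origin: its middle, underside.
- grease: Grease jar 72 mm in diameter, 85 mm tall, red cap, standing loose on the bench; bystander. Origin: centre of its underside.

How it is judged:
By the outcome, as a careful person would: the job done as asked, in the order asked, and still so for the second after the job is handed in, while the arm keeps its last pose, push and grip.
It also fails if it takes over 56 s, if anything falls off the work surface, if the arm or the gripper's body presses on something with over 40 N, if the wrist force passes 120 N, or if a joint passes its speed limit or range.

## Working session

There is one attempt and no reset: what is moved stays moved. The work goes in short steps, Python scripts to look and compute and a tool call to move; the robot and the scene stay as the last step left them, time stands still between calls to the robot, and variables do not carry over. Pictures are saved under pics/ and viewed, about 8 in all and at most 12, crops included, and the job is handed in when it is done.

Besides the shell and the picture viewer there is one more tool, called after ">>>" by a JSON object that holds its "name" and its "arguments", one argument or row to a line. send_rows: Moves the arm, as the interface text tells. Its arguments: {"type":"object","properties":{"motion":{"type":"array","items":{"type":"object","properties":{"jaw":{"type":"number"},"xyz":{"type":"array","items":{"type":"number"}},"delta_rot":{"type":"array","items":{"type":"number"}}}}},"force":{"type":"number"}},"required":["motion"]}

```bash
mkdir -p pics; cat > h.py <<'E'
import numpy as np, cv2
from bench import monitor, read_camera, manip
from scipy.spatial.transform import Rotation as R
def shot(n,fn=None):
    s=monitor.read_state(); c=read_camera(n)
    if n=="wrist":
        T=np.eye(4);T[:3,:3]=R.from_quat(s["orientation"]).as_matrix();T[:3,3]=s["position"]
        c["pose"]=T@np.array(c["hand_eye"])
    if fn: cv2.imwrite("pics/"+fn,c["image"])
    return c
def ray(c,uv):
    K=np.array(c["K"]);k=c["k1"]
    d=np.array([(uv[0]-K[0,2])/K[0,0],(uv[1]-K[1,2])/K[1,1]]);x=d.copy()
    for _ in range(20): x=d/(1+k*(x@x))
    P=np.array(c["pose"]); v=P[:3,:3]@np.r_[x,1]
    return P[:3,3],v/np.linalg.norm(v)
def onz(c,uv,z):
    o,v=ray(c,uv); return o+v*(z-o[2])/v[2]
def tri(c1,a,c2,b):
    o1,v1=ray(c1,a);o2,v2=ray(c2,b)
    t=np.linalg.lstsq(np.c_[v1,-v2],o2-o1,rcond=None)[0]
    p,q=o1+t[0]*v1,o2+t[1]*v2; return (p+q)/2,np.linalg.norm(p-q)
E
python3 - <<'E'
from h import *
for n in("top","side"):
    c=shot(n,n+"0.png");print(n,np.round(c["K"],1).tolist(),c["k1"],np.round(c["pose"],3).tolist())
s=monitor.read_state();print(s,manip.tcp_to_grasp)
E
```

```text
top [[475.5, 0.0, 320.7], [0.0, 475.5, 231.6], [0.0, 0.0, 1.0]] -0.07354093444175894 [[-0.015, -0.998, 0.057, 0.581], [-1.0, 0.015, 0.002, -0.052], [-0.003, -0.057, -0.998, 1.184], [0.0, 0.0, 0.0, 1.0]]
side [[516.9, 0.0, 316.3], [0.0, 516.9, 232.9], [0.0, 0.0, 1.0]] 0.04389486883172894 [[-0.954, -0.188, 0.232, 0.382], [-0.298, 0.642, -0.707, 0.676], [-0.015, -0.744, -0.669, 0.882], [0.0, 0.0, 0.0, 1.0]]
{'time_s': 0.1, 'joint_pos': array([ 1.07178891,  0.52193791, -0.03632486,  1.59992443,  0.02122922,
        1.0211327 , -0.1127965 ]), 'qvel': array([ 0.00029741, -0.00118806,  0.00032037,  0.00114485,  0.00100226,
       -0.00131084,  0.00068543]), 'tau': array([ 3.39208156e-03, -9.28495073e+01,  1.98434494e+00, -3.70531797e+01,
        1.81007793e-02,  5.46919749e-03,  1.89209067e-05]), 'position': array([ 0.25970299, -0.56816098,  0.23080313]), 'orientation': array([ 9.77102770e-01,  2.12767285e-01, -1.55469089e-04, -4.83988780e-04]), 'force': array([-0.21867036, -0.66304308,  0.16807357]), 'wrist_torque': array([ 0.00067915,  0.02362066, -0.06460505]), 'finger_gap': 0.08562687121400428} -0.0187
```

View pics/top0.png

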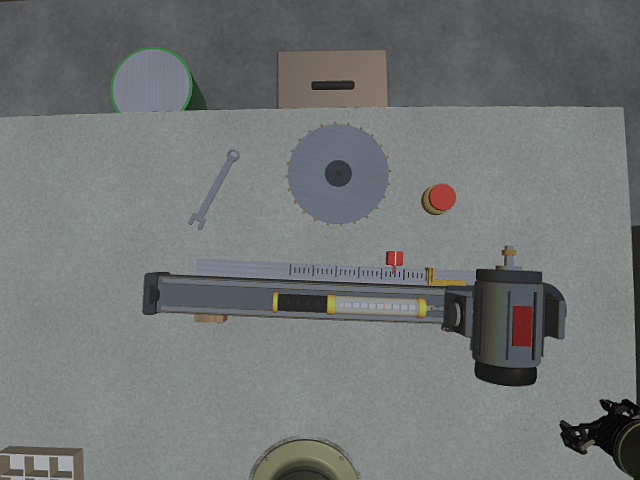

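View pics/side0.png

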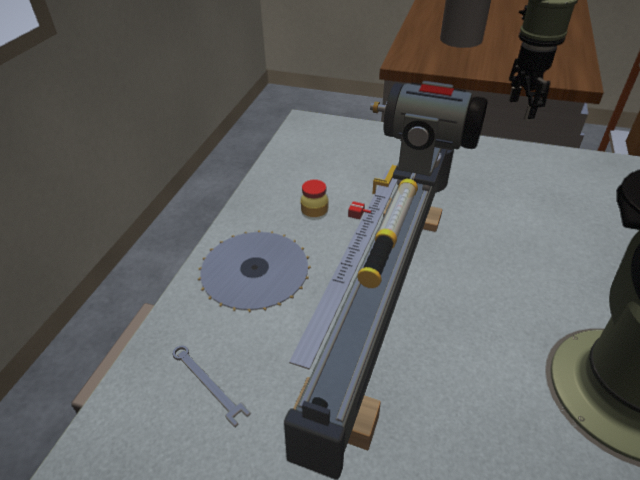

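```bash
python3 - <<'E'
from h import *
def blobs(c,lo,hi,mn):
    h=cv2.cvtColor(c["image"],cv2.COLOR_BGR2HSV);m=cv2.inRange(h,lo,hi)
    n,l,st,ce=cv2.connectedComponentsWithStats(m)
    return [(st[i].tolist(),ce[i].round(1).tolist()) for i in range(1,n) if st[i][4]>mn]
cs={n:shot(n) for n in("top","side")}
for n,c in cs.items():
    print(n,"Y",blobs(c,(20,120,90),(35,255,255),15));print(n,"R",blobs(c,(0,150,80),(8,255,255),15))
t=cs["top"]
for nm,p,z in[("knob",(275.5,302),.2),("grip",(303,303.5),.2),("tube end",(423,308),.195),("pointer",(429,270),.16),("clip",(394.5,270),.16)]:
    print(nm,onz(t,p,z).round(4))
im=np.hstack([cv2.resize(t["image"][235:335,265:465],None,fx=3,fy=3,interpolation=2)]) 
im2=cv2.resize(cs["side"]["image"][155:295,330:450],None,fx=4,fy=4,interpolation=2)
o=np.zeros((600,800,3),np.uint8);o[:300,:600]=im;cv2.imwrite("pics/a1.png",o[:300,:600]);cv2.imwrite("pics/a2.png",im2)
E
```

```text
top Y [([507, 250, 9, 5, 37], [510.7, 252.0]), ([428, 268, 38, 18, 252], [443.4, 280.4]), ([273, 293, 5, 18, 84], [275.0, 301.3]), ([327, 296, 9, 17, 135], [330.8, 303.3]), ([418, 299, 8, 17, 114], [421.8, 306.9])]
top R [([430, 184, 26, 26, 524], [442.3, 196.7]), ([388, 252, 7, 13, 85], [390.8, 257.8]), ([396, 252, 7, 13, 81], [399.2, 258.2]), ([393, 266, 3, 8, 24], [394.0, 269.5]), ([513, 306, 19, 40, 688], [521.7, 325.7])]
side Y [([374, 165, 22, 19, 124], [387.1, 176.0]), ([399, 178, 18, 9, 68], [407.8, 181.5]), ([301, 199, 26, 10, 108], [313.8, 204.9]), ([376, 229, 19, 10, 105], [385.8, 232.8]), ([359, 267, 20, 9, 90], [369.0, 270.4])]
side R [([420, 84, 34, 11, 204], [436.3, 89.1]), ([302, 180, 24, 15, 276], [313.6, 187.0]), ([353, 202, 11, 4, 21], [357.9, 203.5]), ([349, 206, 21, 7, 72], [356.9, 209.1])]
knob [0.4931 0.0451 0.2   ]
grip [ 0.4892 -0.0116  0.2   ]
tube end [ 0.4752 -0.26    0.195 ]
pointer [ 0.5527 -0.2823  0.16  ]
clip [ 0.554  -0.2077  0.16  ]
```

View pics/a1.png

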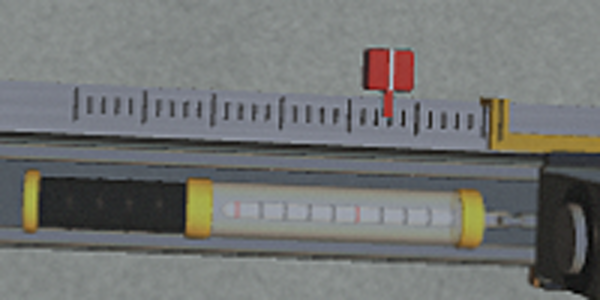

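View pics/a2.png

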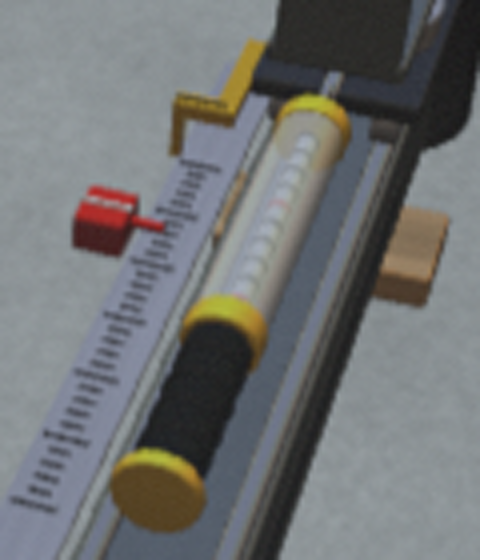

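The track runs 0.0585 rad off world y. The grip is at about (0.489, -0.011, 0.200), and the pointer-to-clip distance is about 72 mm on the rule. Next I compute the approach.

```bash
cat >> h.py <<'E'
def target_R(yaw=0.0585,sl=0.045):
    Y=np.array([np.sin(yaw)*np.cos(sl),np.cos(yaw)*np.cos(sl),np.sin(sl)])
    X=np.array([np.cos(yaw),-np.sin(yaw),0]);Z=np.cross(X,Y)
    return np.c_[Y,X,-Z]   # tool x up the track, y across, z down
def delta(p,Rt,s=None):
    s=s or monitor.read_state();A=R.from_quat(s["orientation"])
    return A.inv().apply(np.array(p)-s["position"]).round(4),(A.inv()*R.from_matrix(Rt)).as_rotvec().round(4)
E
python3 - <<'E'
from h import *
print(delta([.26,-.568,.47],target_R()),delta([.374,-.29,.47],target_R()),delta([.489,-.011,.40],target_R()))
cs={n:shot(n) for n in("top","side")}
print(tri(cs["top"],(426.5,269),cs["side"],(374,192.5)),tri(cs["top"],(394.3,273),cs["side"],(370.7,211.7)))
E
```

```text
(array([ 0.0003, -0.0003, -0.239 ]), array([ 0.0238,  0.0402, -1.0834])) (array([ 0.2196, -0.2057, -0.2389]), array([ 0.0238,  0.0402, -1.0834])) (array([ 0.4402, -0.4116, -0.1688]), array([ 0.0238,  0.0402, -1.0834]))
(array([ 0.55304234, -0.28180604,  0.13923306]), np.float64(0.002749584548997347)) (array([ 0.54510132, -0.21066149,  0.13921512]), np.float64(0.0036281724036714164))
```

>>> {"name": "send_rows", "arguments": {
  "motion": [
    {"jaw": 0, "xyz": [0, 0, -0.04], "delta_rot": [0, 0, 0]},
    {"jaw": 0, "xyz": [0, 0, -0.08], "delta_rot": [0, 0, 0]},
    {"jaw": 0, "xyz": [0, 0, -0.12], "delta_rot": [0, 0, 0]},
    {"jaw": 0, "xyz": [0, 0, -0.16], "delta_rot": [0, 0, 0]},
    {"jaw": 0, "xyz": [0, 0, -0.2], "delta_rot": [0, 0, 0]},
    {"jaw": 0, "xyz": [0, 0, -0.239], "delta_rot": [0, 0, 0]},
    {"jaw": 0, "xyz": [0.03, -0.028, -0.239], "delta_rot": [0.002, 0.003, -0.08]},
    {"jaw": 0, "xyz": [0.06, -0.056, -0.239], "delta_rot": [0.004, 0.006, -0.16]},
    {"jaw": 0, "xyz": [0.09, -0.084, -0.239], "delta_rot": [0.005, 0.009, -0.24]},
    {"jaw": 0, "xyz": [0.12, -0.112, -0.239], "delta_rot": [0.007, 0.012, -0.32]},
    {"jaw": 0, "xyz": [0.15, -0.14, -0.239], "delta_rot": [0.009, 0.015, -0.4]},
    {"jaw": 0, "xyz": [0.18, -0.168, -0.239], "delta_rot": [0.011, 0.018, -0.48]},
    {"jaw": 0, "xyz": [0.21, -0.196, -0.239], "delta_rot": [0.013, 0.021, -0.56]},
    {"jaw": 0, "xyz": [0.24, -0.224, -0.239], "delta_rot": [0.014, 0.024, -0.64]},
    {"jaw": 0, "xyz": [0.27, -0.252, -0.239], "delta_rot": [0.016, 0.027, -0.72]},
    {"jaw": 0, "xyz": [0.3, -0.28, -0.239], "delta_rot": [0.018, 0.03, -0.8]},
    {"jaw": 0, "xyz": [0.33, -0.308, -0.239], "delta_rot": [0.02, 0.033, -0.88]},
    {"jaw": 0, "xyz": [0.36, -0.336, -0.229], "delta_rot": [0.022, 0.036, -0.95]},
    {"jaw": 0, "xyz": [0.4, -0.374, -0.209], "delta_rot": [0.023, 0.039, -1.02]},
    {"jaw": 0, "xyz": [0.4402, -0.4116, -0.1688], "delta_rot": [0.0238, 0.0402, -1.0834]}
  ]
}}

```text
time_s: 1.97
position: [0.4761, -0.0423, 0.4246]
orientation: [0.726, 0.688, 0.017, -0.014]
force: [2.2, -1.5, -0.2]
finger_gap: 0.0856
```

>>> {"name": "send_rows", "arguments": {
  "motion": [
    {"jaw": 0, "xyz": [0, 0, 0], "delta_rot": [0, 0, 0]},
    {"jaw": 0, "xyz": [0, 0, 0], "delta_rot": [0, 0, 0]},
    {"jaw": 0, "xyz": [0, 0, 0], "delta_rot": [0, 0, 0]}
  ]
}}

```text
time_s: 2.22
position: [0.4752, -0.0454, 0.4238]
orientation: [0.728, 0.686, 0.016, -0.015]
force: [0.2, -0.8, 0.1]
finger_gap: 0.0857
```

```bash
python3 - <<'E'
from h import *
c=shot("wrist","w1.png")
s=monitor.read_state();print(s["time_s"],s["position"],s["joint_pos"].round(2))
print(delta([.489,-.011,.30],target_R()),delta([.489,-.011,.1816],target_R()))
# expected pixel of grip centre
for p in([.489,-.011,.2],[.492,.042,.2]):
    q=np.linalg.inv(c["pose"])@np.r_[p,1];x=q[:2]/q[2];x=x*(1+c["k1"]*(x@x));print((np.array(c["K"])@np.r_[x,1])[:2])
E
```

```text
2.2667 [ 0.47519547 -0.04578818  0.42405168] [ 0.47  0.15 -0.54  1.65  0.03  1.35 -0.13]
(array([0.03  , 0.0116, 0.1255]), array([ 0.0008,  0.0008, -0.0016])) (array([0.0248, 0.0115, 0.2438]), array([ 0.0008,  0.0008, -0.0016]))
[334.35478262 165.68481268]
[334.75542666 102.78348689]
```

View pics/w1.png

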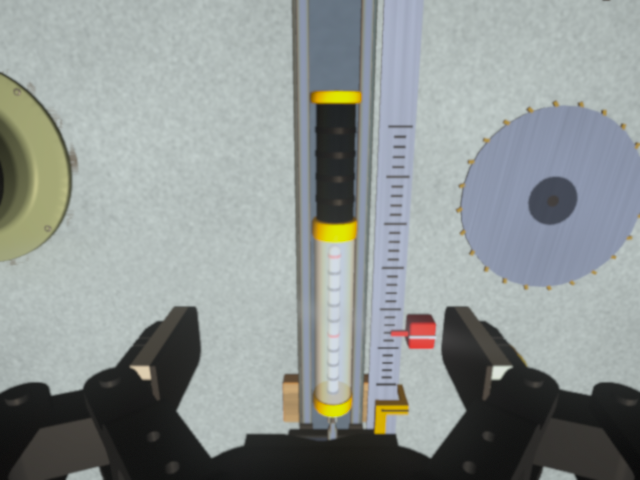

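>>> {"name": "send_rows", "arguments": {
  "motion": [
    {"jaw": 0, "xyz": [0.01, 0.005, 0.035], "delta_rot": [0, 0, 0]},
    {"jaw": 0, "xyz": [0.02, 0.01, 0.07], "delta_rot": [0, 0, 0]},
    {"jaw": 0, "xyz": [0.029, 0.0125, 0.1], "delta_rot": [0, 0, 0]},
    {"jaw": 0, "xyz": [0.029, 0.0125, 0.13], "delta_rot": [0, 0, 0]},
    {"jaw": 0, "xyz": [0.029, 0.0125, 0.16], "delta_rot": [0, 0, 0]},
    {"jaw": 0, "xyz": [0.029, 0.0125, 0.19], "delta_rot": [0, 0, 0]},
    {"jaw": 0, "xyz": [0.029, 0.0125, 0.22], "delta_rot": [0, 0, 0]},
    {"jaw": 0, "xyz": [0.029, 0.0125, 0.235], "delta_rot": [0, 0, 0]},
    {"jaw": 0, "xyz": [0.029, 0.0125, 0.244], "delta_rot": [0, 0, 0]},
    {"jaw": 0, "xyz": [0.029, 0.0125, 0.244], "delta_rot": [0, 0, 0]},
    {"jaw": 0, "xyz": [0.029, 0.0125, 0.244], "delta_rot": [0, 0, 0]},
    {"jaw": 0, "xyz": [0.029, 0.0125, 0.244], "delta_rot": [0, 0, 0]}
  ]
}}

```text
time_s: 3.27
position: [0.4909, -0.0063, 0.1825]
orientation: [0.728, 0.686, 0.017, -0.014]
force: [-0.1, -0.1, 0.8]
finger_gap: 0.0857
```

```bash
python3 - <<'E'
from h import *
s=monitor.read_state();print(s["time_s"],s["position"],s["force"])
print(delta([.490,-.007,.1818],target_R()))
c=shot("wrist","w2.png")
E
```

```text
3.2667 [ 0.49087151 -0.00625407  0.18249304] [-0.06718313 -0.11294892  0.80588199]
(array([-0.0008, -0.0008,  0.0007]), array([ 0.0023,  0.0007, -0.0007]))
```

View pics/w2.png

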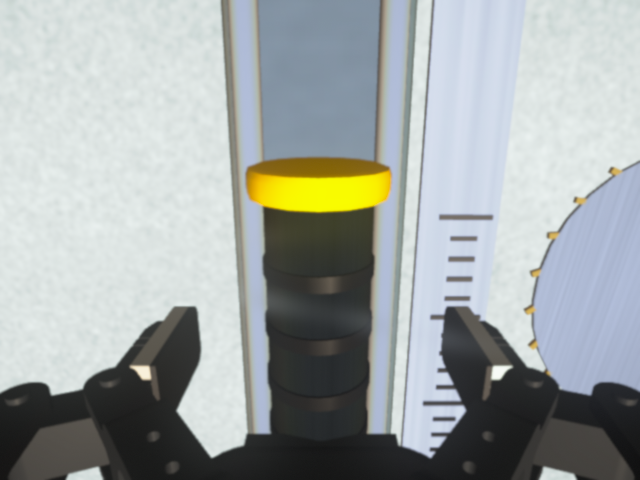

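>>> {"name": "send_rows", "arguments": {
  "motion": [
    {"jaw": 255, "xyz": [0, 0, 0], "delta_rot": [0, 0, 0]},
    {"jaw": 255, "xyz": [0, 0, 0], "delta_rot": [0, 0, 0]},
    {"jaw": 255, "xyz": [0, 0, 0], "delta_rot": [0, 0, 0]},
    {"jaw": 255, "xyz": [0, 0, 0], "delta_rot": [0, 0, 0]},
    {"jaw": 255, "xyz": [0, 0, 0], "delta_rot": [0, 0, 0]},
    {"jaw": 255, "xyz": [0, 0, 0], "delta_rot": [0, 0, 0]},
    {"jaw": 255, "xyz": [0, 0, 0], "delta_rot": [0, 0, 0]},
    {"jaw": 255, "xyz": [0, 0, 0], "delta_rot": [0, 0, 0]},
    {"jaw": 255, "xyz": [0, 0, 0], "delta_rot": [0, 0, 0]},
    {"jaw": 255, "xyz": [0, 0, 0], "delta_rot": [0, 0, 0]}
  ],
  "force": 70
}}

```text
time_s: 4.15
position: [0.4901, -0.0058, 0.1816]
orientation: [0.727, 0.686, 0.016, -0.015]
force: [-2.7, -0.6, 7.4]
finger_gap: 0.0319
```

```bash
python3 - <<'E'
from h import *
s=monitor.read_state();print(s["time_s"],s["position"],s["force"],s["finger_gap"],s["wrist_torque"])
E
```

```text
4.15 [ 0.4901252  -0.00584873  0.18157739] [-2.68656423 -0.63333202  7.39887265] 0.03185015343997016 [ 0.00632051  0.61808732 -0.01169314]
```

>>> {"name": "send_rows", "arguments": {
  "motion": [
    {"jaw": 255, "xyz": [0.002, 0, 0], "delta_rot": [0, 0, 0]},
    {"jaw": 255, "xyz": [0.005, 0, 0], "delta_rot": [0, 0, 0]},
    {"jaw": 255, "xyz": [0.009, 0, 0], "delta_rot": [0, 0, 0]},
    {"jaw": 255, "xyz": [0.013, 0, 0], "delta_rot": [0, 0, 0]},
    {"jaw": 255, "xyz": [0.017, 0, 0], "delta_rot": [0, 0, 0]},
    {"jaw": 255, "xyz": [0.021, 0, 0], "delta_rot": [0, 0, 0]},
    {"jaw": 255, "xyz": [0.025, 0, 0], "delta_rot": [0, 0, 0]},
    {"jaw": 255, "xyz": [0.029, 0, 0], "delta_rot": [0, 0, 0]},
    {"jaw": 255, "xyz": [0.033, 0, 0], "delta_rot": [0, 0, 0]},
    {"jaw": 255, "xyz": [0.037, 0, 0], "delta_rot": [0, 0, 0]},
    {"jaw": 255, "xyz": [0.04, 0, 0], "delta_rot": [0, 0, 0]},
    {"jaw": 255, "xyz": [0.043, 0, 0], "delta_rot": [0, 0, 0]},
    {"jaw": 255, "xyz": [0.045, 0, 0], "delta_rot": [0, 0, 0]},
    {"jaw": 255, "xyz": [0.045, 0, 0], "delta_rot": [0, 0, 0]}
  ]
}}

```text
time_s: 5.32
position: [0.4928, 0.0391, 0.1836]
orientation: [0.727, 0.686, 0.016, -0.015]
force: [-1.4, -3.5, 7.0]
finger_gap: 0.0325
```

```bash
cat >> h.py <<'E'
U=np.array([.0584,.9973,.045])
P0=np.array([.4901,-.0058,.1816])
def track(n=1,z=.14):
    """rows of (time, pointer-to-clip error along track mm, grip travel mm, force along track)"""
    out=[]
    for _ in range(n):
        s=monitor.read_state();c=read_camera("top");h=cv2.cvtColor(c["image"],cv2.COLOR_BGR2HSV)
        m=cv2.inRange(h,(20,120,90),(35,255,255));m[:,:300]=0;m[:262]=0;m[280:]=0;m[:,475:]=0
        r=cv2.inRange(h,(0,150,80),(8,255,255));r[:245]=0;r[280:]=0;r[:,:380]=0;r[:,410:]=0
        a=m[266:273].sum(0)/255; ys=np.nonzero(a>=3)[0]
        pu=ys.min() if len(ys) else np.nan
        w=np.nonzero(r)[1]; cu=w.mean() if len(w) else np.nan
        out.append((s["time_s"],pu,cu,(s["position"]-P0)@U*1e3,s["force"]@U))
    return np.array(out)
E
python3 - <<'E'
from h import *
print(track(3).round(2));s=monitor.read_state();print(s["position"],s["force"],s["finger_gap"])
x=(s["position"]-P0);print(x-U*(x@U))
c=read_camera("top");i=c["image"];cv2.imwrite("pics/t2.png",cv2.resize(i[245:325,255:475],None,fx=3.5,fy=3.5,interpolation=2))
E
```

```text
[[  5.32 429.   394.79  45.    -3.27]
 [  5.37 429.   394.8   44.81  -3.08]
 [  5.42 429.   394.79  44.66  -2.24]]
[0.49282088 0.03867096 0.18355881] [-2.07277093 -2.91567154  7.20695327] 0.03226306606449796
[ 1.16358705e-04 -6.55968122e-06 -4.80977704e-05]
```

View pics/t2.png

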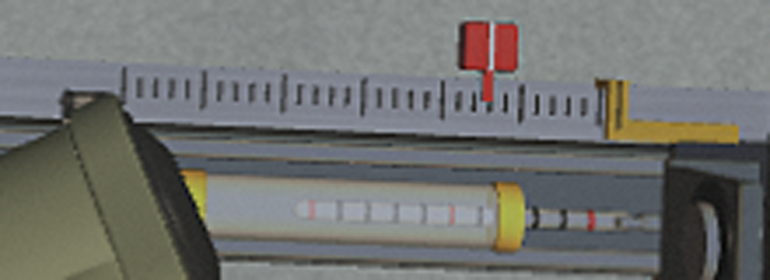

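```bash
cat >> h.py <<'E'
# pointer bracket: template in the saturation channel, sub-pixel along the track
def sat(c): return cv2.cvtColor(c["image"],cv2.COLOR_BGR2HSV)[:,:,1].astype(np.float32)
def track(n=1):
    T=np.load("tmpl.npy");out=[]
    for _ in range(n):
        s=monitor.read_state();c=read_camera("top")
        m=cv2.matchTemplate(sat(c)[258:290,330:475],T,cv2.TM_CCOEFF_NORMED)
        _,v,_,(x,y)=cv2.minMaxLoc(m);a,b,d=m[y,max(x-1,0)],m[y,x],m[y,min(x+1,m.shape[1]-1)]
        x=x+.5*(a-d)/(a-2*b+d)
        out.append((s["time_s"],(424-330-x)/.4625,v,(s["position"]-P0)@U*1e3,s["force"]@U))
    return np.array(out).round(2)   # t, carriage mm, match, grip mm, force
E
python3 - <<'E'
from h import *
np.save("tmpl.npy",sat(read_camera("top"))[264:284,424:450]);print(track(2))
E
```

```text
[[ 5.570e+00 -4.000e-02  1.000e+00  4.454e+01 -2.750e+00]
 [ 5.620e+00 -3.000e-02  1.000e+00  4.455e+01 -2.790e+00]]
```

>>> {"name": "send_rows", "arguments": {
  "motion": [
    {"jaw": 255, "xyz": [0.001, 0, 0], "delta_rot": [0, 0, 0]},
    {"jaw": 255, "xyz": [0.002, 0, 0], "delta_rot": [0, 0, 0]},
    {"jaw": 255, "xyz": [0.003, 0, 0], "delta_rot": [0, 0, 0]},
    {"jaw": 255, "xyz": [0.004, 0, 0], "delta_rot": [0, 0, 0]},
    {"jaw": 255, "xyz": [0.005, 0, 0], "delta_rot": [0, 0, 0]},
    {"jaw": 255, "xyz": [0.006, 0, 0], "delta_rot": [0, 0, 0]},
    {"jaw": 255, "xyz": [0.007, 0, 0], "delta_rot": [0, 0, 0]},
    {"jaw": 255, "xyz": [0.008, 0, 0], "delta_rot": [0, 0, 0]},
    {"jaw": 255, "xyz": [0.009, 0, 0], "delta_rot": [0, 0, 0]},
    {"jaw": 255, "xyz": [0.01, 0, 0], "delta_rot": [0, 0, 0]},
    {"jaw": 255, "xyz": [0.011, 0, 0], "delta_rot": [0, 0, 0]},
    {"jaw": 255, "xyz": [0.012, 0, 0], "delta_rot": [0, 0, 0]},
    {"jaw": 255, "xyz": [0.013, 0, 0], "delta_rot": [0, 0, 0]},
    {"jaw": 255, "xyz": [0.014, 0, 0], "delta_rot": [0, 0, 0]},
    {"jaw": 255, "xyz": [0.015, 0, 0], "delta_rot": [0, 0, 0]},
    {"jaw": 255, "xyz": [0.016, 0, 0], "delta_rot": [0, 0, 0]},
    {"jaw": 255, "xyz": [0.017, 0, 0], "delta_rot": [0, 0, 0]},
    {"jaw": 255, "xyz": [0.018, 0, 0], "delta_rot": [0, 0, 0]},
    {"jaw": 255, "xyz": [0.019, 0, 0], "delta_rot": [0, 0, 0]},
    {"jaw": 255, "xyz": [0.02, 0, 0], "delta_rot": [0, 0, 0]}
  ]
}}

```text
time_s: 7.33
position: [0.494, 0.0584, 0.1844]
orientation: [0.727, 0.686, 0.016, -0.015]
force: [-1.8, -4.8, 8.1]
finger_gap: 0.0324
```

```bash
python3 -c "
from h import *
print(track(2))"
```

```text
[[ 7.330e+00 -3.000e-02  1.000e+00  6.441e+01 -4.500e+00]
 [ 7.380e+00 -2.000e-02  1.000e+00  6.463e+01 -3.740e+00]]
```

>>> {"name": "send_rows", "arguments": {
  "motion": [
    {"jaw": 255, "xyz": [0.001, 0, 0], "delta_rot": [0, 0, 0]},
    {"jaw": 255, "xyz": [0.002, 0, 0], "delta_rot": [0, 0, 0]},
    {"jaw": 255, "xyz": [0.003, 0, 0], "delta_rot": [0, 0, 0]},
    {"jaw": 255, "xyz": [0.004, 0, 0], "delta_rot": [0, 0, 0]},
    {"jaw": 255, "xyz": [0.005, 0, 0], "delta_rot": [0, 0, 0]},
    {"jaw": 255, "xyz": [0.006, 0, 0], "delta_rot": [0, 0, 0]},
    {"jaw": 255, "xyz": [0.007, 0, 0], "delta_rot": [0, 0, 0]},
    {"jaw": 255, "xyz": [0.008, 0, 0], "delta_rot": [0, 0, 0]},
    {"jaw": 255, "xyz": [0.009, 0, 0], "delta_rot": [0, 0, 0]},
    {"jaw": 255, "xyz": [0.01, 0, 0], "delta_rot": [0, 0, 0]},
    {"jaw": 255, "xyz": [0.011, 0, 0], "delta_rot": [0, 0, 0]},
    {"jaw": 255, "xyz": [0.012, 0, 0], "delta_rot": [0, 0, 0]},
    {"jaw": 255, "xyz": [0.013, 0, 0], "delta_rot": [0, 0, 0]},
    {"jaw": 255, "xyz": [0.014, 0, 0], "delta_rot": [0, 0, 0]},
    {"jaw": 255, "xyz": [0.015, 0, 0], "delta_rot": [0, 0, 0]},
    {"jaw": 255, "xyz": [0.016, 0, 0], "delta_rot": [0, 0, 0]},
    {"jaw": 255, "xyz": [0.017, 0, 0], "delta_rot": [0, 0, 0]},
    {"jaw": 255, "xyz": [0.018, 0, 0], "delta_rot": [0, 0, 0]},
    {"jaw": 255, "xyz": [0.019, 0, 0], "delta_rot": [0, 0, 0]},
    {"jaw": 255, "xyz": [0.02, 0, 0], "delta_rot": [0, 0, 0]}
  ]
}}

```text
time_s: 9.1
position: [0.4952, 0.0782, 0.1853]
orientation: [0.727, 0.686, 0.016, -0.015]
force: [-1.9, -5.9, 8.3]
finger_gap: 0.0323
```

```bash
python3 -c "
from h import *
print(track(2))"
```

```text
[[ 9.1   0.28  0.98 84.23 -5.63]
 [ 9.15  0.69  0.96 84.45 -4.09]]
```

>>> {"name": "send_rows", "arguments": {
  "motion": [
    {"jaw": 255, "xyz": [0.001, 0, 0], "delta_rot": [0, 0, 0]},
    {"jaw": 255, "xyz": [0.002, 0, 0], "delta_rot": [0, 0, 0]},
    {"jaw": 255, "xyz": [0.003, 0, 0], "delta_rot": [0, 0, 0]},
    {"jaw": 255, "xyz": [0.004, 0, 0], "delta_rot": [0, 0, 0]},
    {"jaw": 255, "xyz": [0.005, 0, 0], "delta_rot": [0, 0, 0]},
    {"jaw": 255, "xyz": [0.006, 0, 0], "delta_rot": [0, 0, 0]},
    {"jaw": 255, "xyz": [0.007, 0, 0], "delta_rot": [0, 0, 0]},
    {"jaw": 255, "xyz": [0.008, 0, 0], "delta_rot": [0, 0, 0]},
    {"jaw": 255, "xyz": [0.009, 0, 0], "delta_rot": [0, 0, 0]},
    {"jaw": 255, "xyz": [0.01, 0, 0], "delta_rot": [0, 0, 0]}
  ]
}}

```text
time_s: 10.03
position: [0.4958, 0.0882, 0.1858]
orientation: [0.727, 0.686, 0.016, -0.015]
force: [-1.9, -5.7, 8.4]
finger_gap: 0.0323
```

```bash
python3 -c "
from h import *
print(track(1))"
```

```text
[[10.03 14.59  0.94 94.26 -5.4 ]]
```

>>> {"name": "send_rows", "arguments": {
  "motion": [
    {"jaw": 255, "xyz": [0.001, 0, 0], "delta_rot": [0, 0, 0]},
    {"jaw": 255, "xyz": [0.002, 0, 0], "delta_rot": [0, 0, 0]},
    {"jaw": 255, "xyz": [0.003, 0, 0], "delta_rot": [0, 0, 0]},
    {"jaw": 255, "xyz": [0.004, 0, 0], "delta_rot": [0, 0, 0]},
    {"jaw": 255, "xyz": [0.005, 0, 0], "delta_rot": [0, 0, 0]},
    {"jaw": 255, "xyz": [0.006, 0, 0], "delta_rot": [0, 0, 0]},
    {"jaw": 255, "xyz": [0.007, 0, 0], "delta_rot": [0, 0, 0]},
    {"jaw": 255, "xyz": [0.008, 0, 0], "delta_rot": [0, 0, 0]},
    {"jaw": 255, "xyz": [0.009, 0, 0], "delta_rot": [0, 0, 0]},
    {"jaw": 255, "xyz": [0.01, 0, 0], "delta_rot": [0, 0, 0]}
  ]
}}

```text
time_s: 10.92
position: [0.4964, 0.0982, 0.1862]
orientation: [0.727, 0.686, 0.016, -0.015]
force: [-1.7, -4.6, 8.5]
finger_gap: 0.0323
```

```bash
python3 -c "
from h import *
print(track(1))"
```

```text
[[ 10.92  28.06   0.97 104.31  -4.27]]
```

>>> {"name": "send_rows", "arguments": {
  "motion": [
    {"jaw": 255, "xyz": [0.001, 0, 0], "delta_rot": [0, 0, 0]},
    {"jaw": 255, "xyz": [0.002, 0, 0], "delta_rot": [0, 0, 0]},
    {"jaw": 255, "xyz": [0.003, 0, 0], "delta_rot": [0, 0, 0]},
    {"jaw": 255, "xyz": [0.004, 0, 0], "delta_rot": [0, 0, 0]},
    {"jaw": 255, "xyz": [0.005, 0, 0], "delta_rot": [0, 0, 0]},
    {"jaw": 255, "xyz": [0.006, 0, 0], "delta_rot": [0, 0, 0]},
    {"jaw": 255, "xyz": [0.007, 0, 0], "delta_rot": [0, 0, 0]},
    {"jaw": 255, "xyz": [0.008, 0, 0], "delta_rot": [0, 0, 0]},
    {"jaw": 255, "xyz": [0.009, 0, 0], "delta_rot": [0, 0, 0]},
    {"jaw": 255, "xyz": [0.01, 0, 0], "delta_rot": [0, 0, 0]}
  ]
}}

```text
time_s: 11.8
position: [0.497, 0.1081, 0.1866]
orientation: [0.728, 0.686, 0.016, -0.015]
force: [-1.8, -5.6, 8.2]
finger_gap: 0.0322
```

```bash
python3 -c "
from h import *
print(track(1))"
```

```text
[[ 11.8   31.63   0.92 114.22  -5.29]]
```

>>> {"name": "send_rows", "arguments": {
  "motion": [
    {"jaw": 255, "xyz": [0.001, 0, 0], "delta_rot": [0, 0, 0]},
    {"jaw": 255, "xyz": [0.002, 0, 0], "delta_rot": [0, 0, 0]},
    {"jaw": 255, "xyz": [0.003, 0, 0], "delta_rot": [0, 0, 0]},
    {"jaw": 255, "xyz": [0.004, 0, 0], "delta_rot": [0, 0, 0]},
    {"jaw": 255, "xyz": [0.005, 0, 0], "delta_rot": [0, 0, 0]},
    {"jaw": 255, "xyz": [0.006, 0, 0], "delta_rot": [0, 0, 0]},
    {"jaw": 255, "xyz": [0.007, 0, 0], "delta_rot": [0, 0, 0]},
    {"jaw": 255, "xyz": [0.008, 0, 0], "delta_rot": [0, 0, 0]},
    {"jaw": 255, "xyz": [0.009, 0, 0], "delta_rot": [0, 0, 0]},
    {"jaw": 255, "xyz": [0.01, 0, 0], "delta_rot": [0, 0, 0]},
    {"jaw": 255, "xyz": [0.011, 0, 0], "delta_rot": [0, 0, 0]},
    {"jaw": 255, "xyz": [0.012, 0, 0], "delta_rot": [0, 0, 0]},
    {"jaw": 255, "xyz": [0.013, 0, 0], "delta_rot": [0, 0, 0]}
  ]
}}

```text
time_s: 12.93
position: [0.4977, 0.1211, 0.1872]
orientation: [0.727, 0.686, 0.016, -0.015]
force: [-1.5, -4.6, 8.4]
finger_gap: 0.0321
```

```bash
python3 -c "
from h import *
print(track(1))"
```

```text
[[ 12.93  49.16   0.94 127.3   -4.3 ]]
```

>>> {"name": "send_rows", "arguments": {
  "motion": [
    {"jaw": 255, "xyz": [0.001, 0, 0], "delta_rot": [0, 0, 0]},
    {"jaw": 255, "xyz": [0.002, 0, 0], "delta_rot": [0, 0, 0]},
    {"jaw": 255, "xyz": [0.003, 0, 0], "delta_rot": [0, 0, 0]},
    {"jaw": 255, "xyz": [0.004, 0, 0], "delta_rot": [0, 0, 0]},
    {"jaw": 255, "xyz": [0.005, 0, 0], "delta_rot": [0, 0, 0]},
    {"jaw": 255, "xyz": [0.006, 0, 0], "delta_rot": [0, 0, 0]},
    {"jaw": 255, "xyz": [0.007, 0, 0], "delta_rot": [0, 0, 0]},
    {"jaw": 255, "xyz": [0.008, 0, 0], "delta_rot": [0, 0, 0]},
    {"jaw": 255, "xyz": [0.009, 0, 0], "delta_rot": [0, 0, 0]},
    {"jaw": 255, "xyz": [0.01, 0, 0], "delta_rot": [0, 0, 0]},
    {"jaw": 255, "xyz": [0.011, 0, 0], "delta_rot": [0, 0, 0]},
    {"jaw": 255, "xyz": [0.0115, 0, 0], "delta_rot": [0, 0, 0]}
  ]
}}

```text
time_s: 13.98
position: [0.4984, 0.1327, 0.1877]
orientation: [0.727, 0.686, 0.016, -0.015]
force: [-0.9, -5.0, 8.1]
finger_gap: 0.0323
```

```bash
python3 -c "
from h import *
np.set_printoptions(suppress=True)
o=track(34);print(o[::3]);i=read_camera('top')['image'];cv2.imwrite('pics/t3.png',cv2.resize(i[245:325,345:475],None,fx=6,fy=6,interpolation=2))
np.save('osc1.npy',o)
from scipy.optimize import least_squares
f=lambda p:p[0]+p[1]*np.cos(p[3]*(o[:,0]-o[-1,0]))+p[2]*np.sin(p[3]*(o[:,0]-o[-1,0]))-o[:,1]
r=least_squares(f,[60,1,1,2.35]);print(r.x,r.cost,o[-1,0])"
```

```text
[[ 13.98  59.99   0.86 138.89  -4.69]
 [ 14.13  60.26   0.86 138.85  -4.1 ]
 [ 14.28  60.41   0.86 138.76  -4.09]
 [ 14.43  60.44   0.86 138.77  -5.18]
 [ 14.58  60.38   0.86 138.77  -4.92]
 [ 14.73  60.27   0.86 138.76  -4.62]
 [ 14.88  60.15   0.85 138.73  -4.04]
 [ 15.03  60.05   0.85 138.78  -4.43]
 [ 15.18  59.98   0.86 138.77  -5.05]
 [ 15.33  59.89   0.86 138.76  -4.3 ]
 [ 15.48  59.77   0.85 138.77  -3.78]
 [ 15.63  59.71   0.85 138.74  -5.44]]
[60.07621444 -0.31062636  0.06706538  2.90761314] 0.03701282811063202 15.63
```

View pics/t3.png

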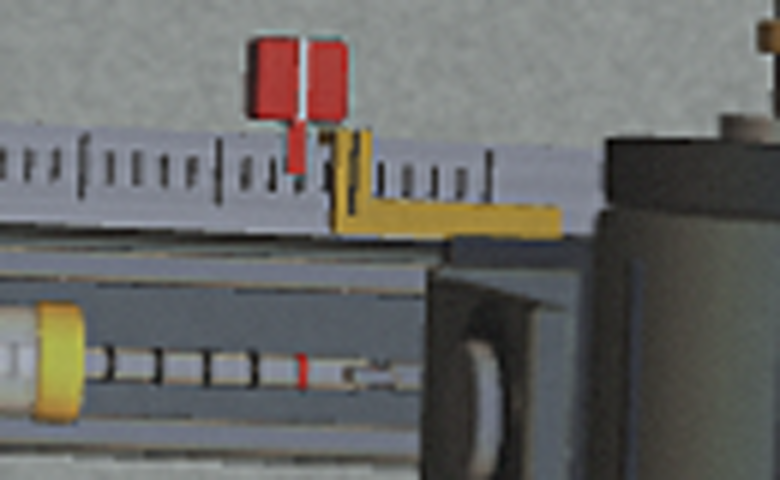

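>>> {"name": "send_rows", "arguments": {
  "motion": [
    {"jaw": 255, "xyz": [0.00034, 0, 0], "delta_rot": [0, 0, 0]},
    {"jaw": 255, "xyz": [0.00068, 0, 0], "delta_rot": [0, 0, 0]},
    {"jaw": 255, "xyz": [0.00102, 0, 0], "delta_rot": [0, 0, 0]},
    {"jaw": 255, "xyz": [0.00136, 0, 0], "delta_rot": [0, 0, 0]},
    {"jaw": 255, "xyz": [0.0017, 0, 0], "delta_rot": [0, 0, 0]},
    {"jaw": 255, "xyz": [0.00204, 0, 0], "delta_rot": [0, 0, 0]},
    {"jaw": 255, "xyz": [0.00238, 0, 0], "delta_rot": [0, 0, 0]},
    {"jaw": 255, "xyz": [0.00272, 0, 0], "delta_rot": [0, 0, 0]},
    {"jaw": 255, "xyz": [0.00306, 0, 0], "delta_rot": [0, 0, 0]},
    {"jaw": 255, "xyz": [0.0034, 0, 0], "delta_rot": [0, 0, 0]},
    {"jaw": 255, "xyz": [0.00374, 0, 0], "delta_rot": [0, 0, 0]},
    {"jaw": 255, "xyz": [0.00408, 0, 0], "delta_rot": [0, 0, 0]},
    {"jaw": 255, "xyz": [0.00442, 0, 0], "delta_rot": [0, 0, 0]},
    {"jaw": 255, "xyz": [0.00476, 0, 0], "delta_rot": [0, 0, 0]},
    {"jaw": 255, "xyz": [0.0051, 0, 0], "delta_rot": [0, 0, 0]},
    {"jaw": 255, "xyz": [0.00544, 0, 0], "delta_rot": [0, 0, 0]}
  ]
}}

```text
time_s: 17.07
position: [0.4988, 0.138, 0.188]
orientation: [0.727, 0.686, 0.016, -0.015]
force: [-0.9, -4.7, 8.3]
finger_gap: 0.0322
```

>>> {"name": "send_rows", "arguments": {
  "motion": [
    {"jaw": 255, "xyz": [0.00034, 0, 0], "delta_rot": [0, 0, 0]},
    {"jaw": 255, "xyz": [0.00068, 0, 0], "delta_rot": [0, 0, 0]},
    {"jaw": 255, "xyz": [0.00102, 0, 0], "delta_rot": [0, 0, 0]},
    {"jaw": 255, "xyz": [0.00136, 0, 0], "delta_rot": [0, 0, 0]},
    {"jaw": 255, "xyz": [0.0017, 0, 0], "delta_rot": [0, 0, 0]},
    {"jaw": 255, "xyz": [0.00204, 0, 0], "delta_rot": [0, 0, 0]},
    {"jaw": 255, "xyz": [0.00238, 0, 0], "delta_rot": [0, 0, 0]},
    {"jaw": 255, "xyz": [0.00272, 0, 0], "delta_rot": [0, 0, 0]},
    {"jaw": 255, "xyz": [0.00306, 0, 0], "delta_rot": [0, 0, 0]},
    {"jaw": 255, "xyz": [0.0034, 0, 0], "delta_rot": [0, 0, 0]},
    {"jaw": 255, "xyz": [0.00374, 0, 0], "delta_rot": [0, 0, 0]},
    {"jaw": 255, "xyz": [0.00408, 0, 0], "delta_rot": [0, 0, 0]},
    {"jaw": 255, "xyz": [0.00442, 0, 0], "delta_rot": [0, 0, 0]},
    {"jaw": 255, "xyz": [0.00476, 0, 0], "delta_rot": [0, 0, 0]},
    {"jaw": 255, "xyz": [0.0051, 0, 0], "delta_rot": [0, 0, 0]},
    {"jaw": 255, "xyz": [0.00544, 0, 0], "delta_rot": [0, 0, 0]}
  ]
}}

```text
time_s: 18.4
position: [0.4991, 0.1435, 0.1883]
orientation: [0.727, 0.686, 0.016, -0.015]
force: [-0.8, -4.6, 8.5]
finger_gap: 0.0322
```

```bash
python3 -c "
from h import *
np.set_printoptions(suppress=True)
o=track(10);print(o[::3]);i=shot('top')['image'];s=shot('side')['image']
a=cv2.resize(i[250:295,360:440],None,fx=8,fy=8,interpolation=2)
b=cv2.resize(s[165:245,330:450],None,fx=4,fy=4,interpolation=2);b=cv2.copyMakeBorder(b[:240],0,0,0,160,0)
cv2.imwrite('pics/t4.png',np.vstack([a,b[:, :640]]))"
```

```text
[[ 18.4   70.87   0.73 149.67  -4.28]
 [ 18.55  70.84   0.73 149.66  -3.53]
 [ 18.7   70.83   0.73 149.67  -5.36]
 [ 18.85  70.84   0.73 149.62  -4.03]]
```

View pics/t4.png

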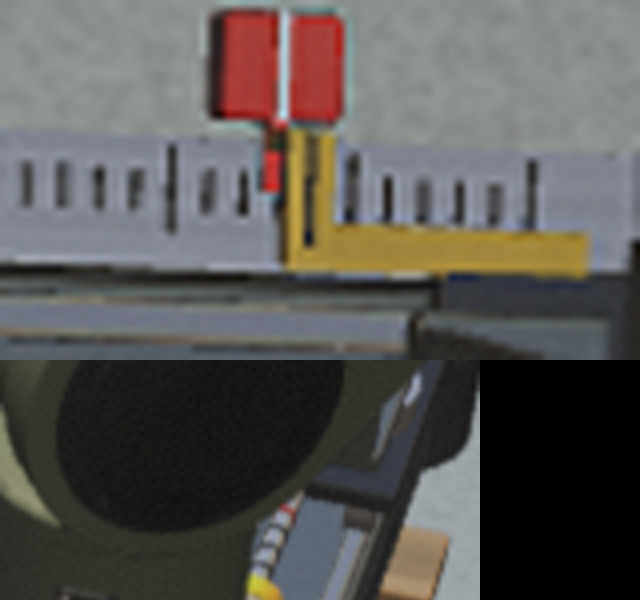

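```bash
python3 -c "
import cv2,numpy as np
w=cv2.imread('pics/w1.png')[310:440,360:445];t=cv2.imread('pics/top0.png')[248:292,380:450]
a=cv2.resize(w,None,fx=4.5,fy=4.5,interpolation=2);b=cv2.resize(t,None,fx=6,fy=6,interpolation=2)
o=np.zeros((590,800,3),np.uint8);o[:a.shape[0],:a.shape[1]]=a;o[:b.shape[0],-b.shape[1]:]=b;print(a.shape,b.shape);cv2.imwrite('pics/z.png',o)"
```

```text
(585, 382, 3) (264, 420, 3)
```

View pics/z.png

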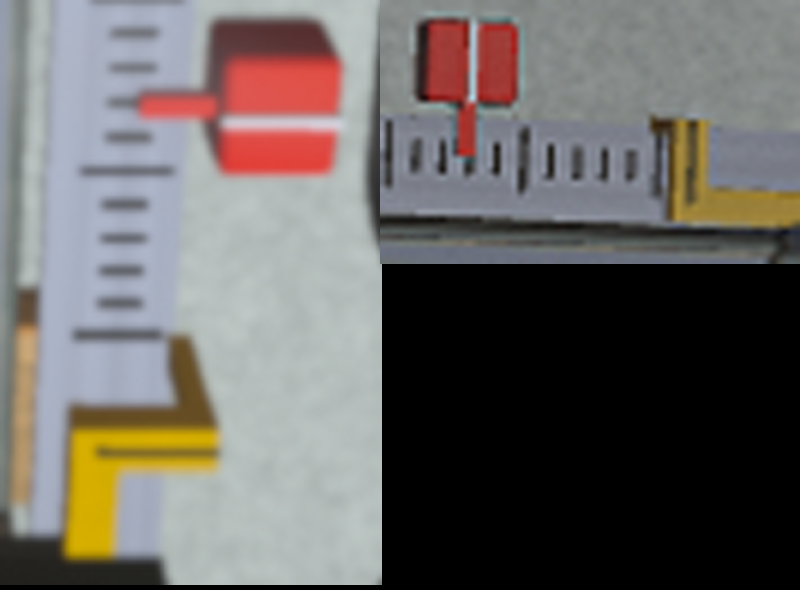

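```bash
python3 - <<'E'
from h import *
w=read_camera("wrist");t=read_camera("top")
T=np.eye(4);T[:3,:3]=target_R()@R.from_rotvec([.0008,.0008,-.0016]).inv().as_matrix();T[:3,3]=[.4752,-.0458,.42405]
w["pose"]=T@np.array(w["hand_eye"])
for n,a,b in[("blackline",(394.9,410.7),(432.0,273.8)),("white",(422.2,337.1),(395.5,257.2)),("zerotick",(386.2,384.2),(426.2,274.7)),("finger",(393.3,333.1),(394.3,271.3)),("tipfront",(400,384.9),(425.8,268.8)),("barfront",(391,405.1),(429,273))]:
    p,g=tri(w,a,t,b);print(n,p.round(4),round(g,4),"along",round(float(p@U)*1e3,1),"across",round(float(p@[.998,-.0585,0])*1e3,1))
print(track(3)[-1])
E
```

```text
blackline [ 0.544  -0.2854  0.1752] 0.0019 along -245.0 across 559.6
white [ 0.5806 -0.213   0.1462] 0.0019 along -172.0 across 591.9
zerotick [ 0.541  -0.2827  0.1302] 0.0012 along -244.5 across 556.4
finger [ 0.5497 -0.2111  0.1371] 0.0019 along -172.2 across 560.9
tipfront [ 0.5553 -0.2801  0.1375] 0.0011 along -240.7 across 570.6
barfront [ 0.5431 -0.2812  0.1695] 0.0072 along -241.1 across 558.5
[ 19.2   70.83   0.73 149.64  -5.11]
```

```bash
python3 - <<'E'
from h import *
t=read_camera("top")
al=lambda p:round(float(p@U)*1e3,1)
print("home line",al(onz(t,(432.0,273.8),.1752)),"now line",al(onz(t,(398.6,273.75),.1784)))
print("finger",al(onz(t,(394.3,271.3),.1371)),"white",al(onz(t,(395.5,257.2),.1462)))
x=np.array([424,424-70.83*.4625])  # template left edge -> travel through calibrated rays
a,b=onz(t,(x[0]+7,273.8),.1752),onz(t,(x[1]+7,273.8),.1784);print("travel",al(b)-al(a))
# same for rule zero and 50 mm tick as a check of scale
a,b=onz(t,(426.2,274.7),.1302),onz(t,(380+(523-380)/6,248+158/6),.1325);print("50mm?",al(b)-al(a))
E
```

```text
home line -244.6 now line -172.9
finger -171.7 white -171.5
travel 70.4
50mm? 50.19999999999999
```

>>> {"name": "send_rows", "arguments": {
  "motion": [
    {"jaw": 255, "xyz": [0.0001, 0, 0], "delta_rot": [0, 0, 0]},
    {"jaw": 255, "xyz": [0.0002, 0, 0], "delta_rot": [0, 0, 0]},
    {"jaw": 255, "xyz": [0.0003, 0, 0], "delta_rot": [0, 0, 0]},
    {"jaw": 255, "xyz": [0.0004, 0, 0], "delta_rot": [0, 0, 0]},
    {"jaw": 255, "xyz": [0.0005, 0, 0], "delta_rot": [0, 0, 0]},
    {"jaw": 255, "xyz": [0.0006, 0, 0], "delta_rot": [0, 0, 0]},
    {"jaw": 255, "xyz": [0.0007, 0, 0], "delta_rot": [0, 0, 0]},
    {"jaw": 255, "xyz": [0.0008, 0, 0], "delta_rot": [0, 0, 0]},
    {"jaw": 255, "xyz": [0.0009, 0, 0], "delta_rot": [0, 0, 0]},
    {"jaw": 255, "xyz": [0.00095, 0, 0], "delta_rot": [0, 0, 0]},
    {"jaw": 255, "xyz": [0.001, 0, 0], "delta_rot": [0, 0, 0]},
    {"jaw": 255, "xyz": [0.00105, 0, 0], "delta_rot": [0, 0, 0]},
    {"jaw": 255, "xyz": [0.0011, 0, 0], "delta_rot": [0, 0, 0]},
    {"jaw": 255, "xyz": [0.00115, 0, 0], "delta_rot": [0, 0, 0]},
    {"jaw": 255, "xyz": [0.0012, 0, 0], "delta_rot": [0, 0, 0]},
    {"jaw": 255, "xyz": [0.00125, 0, 0], "delta_rot": [0, 0, 0]},
    {"jaw": 255, "xyz": [0.0013, 0, 0], "delta_rot": [0, 0, 0]},
    {"jaw": 255, "xyz": [0.00135, 0, 0], "delta_rot": [0, 0, 0]},
    {"jaw": 255, "xyz": [0.0014, 0, 0], "delta_rot": [0, 0, 0]},
    {"jaw": 255, "xyz": [0.0015, 0, 0], "delta_rot": [0, 0, 0]}
  ]
}}

```text
time_s: 20.97
position: [0.4992, 0.1449, 0.1883]
orientation: [0.728, 0.686, 0.016, -0.015]
force: [-1.7, -5.7, 8.0]
finger_gap: 0.0322
```

>>> {"name": "send_rows", "arguments": {
  "motion": [
    {"jaw": 255, "xyz": [0, 0, 0], "delta_rot": [0, 0, 0]},
    {"jaw": 255, "xyz": [0, 0, 0], "delta_rot": [0, 0, 0]},
    {"jaw": 255, "xyz": [0, 0, 0], "delta_rot": [0, 0, 0]},
    {"jaw": 255, "xyz": [0, 0, 0], "delta_rot": [0, 0, 0]},
    {"jaw": 255, "xyz": [0, 0, 0], "delta_rot": [0, 0, 0]},
    {"jaw": 255, "xyz": [0, 0, 0], "delta_rot": [0, 0, 0]},
    {"jaw": 255, "xyz": [0, 0, 0], "delta_rot": [0, 0, 0]},
    {"jaw": 255, "xyz": [0, 0, 0], "delta_rot": [0, 0, 0]},
    {"jaw": 255, "xyz": [0, 0, 0], "delta_rot": [0, 0, 0]},
    {"jaw": 255, "xyz": [0, 0, 0], "delta_rot": [0, 0, 0]},
    {"jaw": 255, "xyz": [0, 0, 0], "delta_rot": [0, 0, 0]},
    {"jaw": 255, "xyz": [0, 0, 0], "delta_rot": [0, 0, 0]}
  ]
}}

```text
time_s: 21.97
position: [0.4992, 0.1449, 0.1883]
orientation: [0.727, 0.686, 0.016, -0.015]
force: [-1.3, -5.1, 8.2]
finger_gap: 0.0322
```

```bash
python3 -c "
from h import *
np.set_printoptions(suppress=True)
o=track(56);print(o[::8],np.ptp(o[:,1]));i=shot('top')['image']
cv2.imwrite('pics/t5.png',cv2.resize(i[245:325,345:475],None,fx=6,fy=6,interpolation=2))"
```

```text
[[ 21.97  72.05   0.72 151.13  -4.81]
 [ 22.37  72.05   0.72 151.16  -4.18]
 [ 22.77  72.01   0.73 151.13  -4.93]
 [ 23.17  72.06   0.72 151.13  -4.81]
 [ 23.57  72.05   0.72 151.14  -4.88]
 [ 23.97  72.02   0.72 151.14  -5.27]
 [ 24.37  72.02   0.72 151.15  -5.15]] 0.12000000000000455
```

View pics/t5.png

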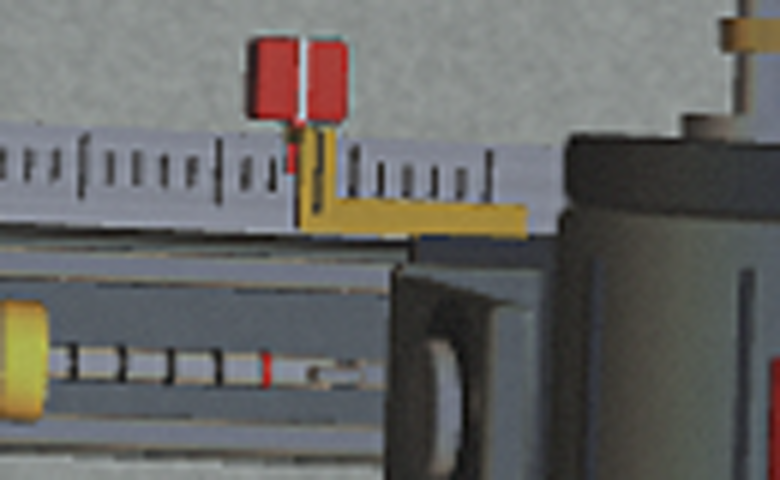

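>>> {"name": "send_rows", "arguments": {
  "motion": [
    {"jaw": 255, "xyz": [0, 0, 0], "delta_rot": [0, 0, 0]},
    {"jaw": 255, "xyz": [0, 0, 0], "delta_rot": [0, 0, 0]},
    {"jaw": 255, "xyz": [0, 0, 0], "delta_rot": [0, 0, 0]},
    {"jaw": 255, "xyz": [0, 0, 0], "delta_rot": [0, 0, 0]},
    {"jaw": 255, "xyz": [0, 0, 0], "delta_rot": [0, 0, 0]},
    {"jaw": 255, "xyz": [0, 0, 0], "delta_rot": [0, 0, 0]},
    {"jaw": 255, "xyz": [0, 0, 0], "delta_rot": [0, 0, 0]},
    {"jaw": 255, "xyz": [0, 0, 0], "delta_rot": [0, 0, 0]},
    {"jaw": 255, "xyz": [0, 0, 0], "delta_rot": [0, 0, 0]},
    {"jaw": 255, "xyz": [0, 0, 0], "delta_rot": [0, 0, 0]},
    {"jaw": 255, "xyz": [0, 0, 0], "delta_rot": [0, 0, 0]},
    {"jaw": 255, "xyz": [0, 0, 0], "delta_rot": [0, 0, 0]},
    {"jaw": 255, "xyz": [0, 0, 0], "delta_rot": [0, 0, 0]},
    {"jaw": 255, "xyz": [0, 0, 0], "delta_rot": [0, 0, 0]},
    {"jaw": 255, "xyz": [0, 0, 0], "delta_rot": [0, 0, 0]},
    {"jaw": 255, "xyz": [0, 0, 0], "delta_rot": [0, 0, 0]},
    {"jaw": 255, "xyz": [0, 0, 0], "delta_rot": [0, 0, 0]},
    {"jaw": 255, "xyz": [0, 0, 0], "delta_rot": [0, 0, 0]},
    {"jaw": 255, "xyz": [0, 0, 0], "delta_rot": [0, 0, 0]},
    {"jaw": 255, "xyz": [0, 0, 0], "delta_rot": [0, 0, 0]}
  ]
}}

```text
time_s: 26.48
position: [0.4992, 0.1449, 0.1883]
orientation: [0.728, 0.686, 0.016, -0.015]
force: [-0.9, -4.7, 8.4]
finger_gap: 0.032
```

>>> {"name": "send_rows", "arguments": {
  "motion": [
    {"jaw": 255, "xyz": [0, 0, 0], "delta_rot": [0, 0, 0]},
    {"jaw": 255, "xyz": [0, 0, 0], "delta_rot": [0, 0, 0]},
    {"jaw": 255, "xyz": [0, 0, 0], "delta_rot": [0, 0, 0]},
    {"jaw": 255, "xyz": [0, 0, 0], "delta_rot": [0, 0, 0]},
    {"jaw": 255, "xyz": [0, 0, 0], "delta_rot": [0, 0, 0]},
    {"jaw": 255, "xyz": [0, 0, 0], "delta_rot": [0, 0, 0]},
    {"jaw": 255, "xyz": [0, 0, 0], "delta_rot": [0, 0, 0]},
    {"jaw": 255, "xyz": [0, 0, 0], "delta_rot": [0, 0, 0]},
    {"jaw": 255, "xyz": [0, 0, 0], "delta_rot": [0, 0, 0]},
    {"jaw": 255, "xyz": [0, 0, 0], "delta_rot": [0, 0, 0]},
    {"jaw": 255, "xyz": [0, 0, 0], "delta_rot": [0, 0, 0]},
    {"jaw": 255, "xyz": [0, 0, 0], "delta_rot": [0, 0, 0]},
    {"jaw": 255, "xyz": [0, 0, 0], "delta_rot": [0, 0, 0]},
    {"jaw": 255, "xyz": [0, 0, 0], "delta_rot": [0, 0, 0]},
    {"jaw": 255, "xyz": [0, 0, 0], "delta_rot": [0, 0, 0]},
    {"jaw": 255, "xyz": [0, 0, 0], "delta_rot": [0, 0, 0]},
    {"jaw": 255, "xyz": [0, 0, 0], "delta_rot": [0, 0, 0]},
    {"jaw": 255, "xyz": [0, 0, 0], "delta_rot": [0, 0, 0]},
    {"jaw": 255, "xyz": [0, 0, 0], "delta_rot": [0, 0, 0]},
    {"jaw": 255, "xyz": [0, 0, 0], "delta_rot": [0, 0, 0]}
  ]
}}

```text
time_s: 28.15
position: [0.4992, 0.1449, 0.1883]
orientation: [0.727, 0.686, 0.016, -0.015]
force: [-1.3, -5.2, 8.8]
finger_gap: 0.0322
```

>>> {"name": "send_rows", "arguments": {
  "motion": [
    {"jaw": 255, "xyz": [0, 0, 0], "delta_rot": [0, 0, 0]},
    {"jaw": 255, "xyz": [0, 0, 0], "delta_rot": [0, 0, 0]},
    {"jaw": 255, "xyz": [0, 0, 0], "delta_rot": [0, 0, 0]},
    {"jaw": 255, "xyz": [0, 0, 0], "delta_rot": [0, 0, 0]},
    {"jaw": 255, "xyz": [0, 0, 0], "delta_rot": [0, 0, 0]},
    {"jaw": 255, "xyz": [0, 0, 0], "delta_rot": [0, 0, 0]},
    {"jaw": 255, "xyz": [0, 0, 0], "delta_rot": [0, 0, 0]},
    {"jaw": 255, "xyz": [0, 0, 0], "delta_rot": [0, 0, 0]},
    {"jaw": 255, "xyz": [0, 0, 0], "delta_rot": [0, 0, 0]},
    {"jaw": 255, "xyz": [0, 0, 0], "delta_rot": [0, 0, 0]},
    {"jaw": 255, "xyz": [0, 0, 0], "delta_rot": [0, 0, 0]},
    {"jaw": 255, "xyz": [0, 0, 0], "delta_rot": [0, 0, 0]},
    {"jaw": 255, "xyz": [0, 0, 0], "delta_rot": [0, 0, 0]},
    {"jaw": 255, "xyz": [0, 0, 0], "delta_rot": [0, 0, 0]},
    {"jaw": 255, "xyz": [0, 0, 0], "delta_rot": [0, 0, 0]},
    {"jaw": 255, "xyz": [0, 0, 0], "delta_rot": [0, 0, 0]},
    {"jaw": 255, "xyz": [0, 0, 0], "delta_rot": [0, 0, 0]},
    {"jaw": 255, "xyz": [0, 0, 0], "delta_rot": [0, 0, 0]},
    {"jaw": 255, "xyz": [0, 0, 0], "delta_rot": [0, 0, 0]},
    {"jaw": 255, "xyz": [0, 0, 0], "delta_rot": [0, 0, 0]}
  ]
}}

```text
time_s: 29.82
position: [0.4992, 0.1449, 0.1883]
orientation: [0.727, 0.686, 0.016, -0.015]
force: [-1.0, -4.8, 8.6]
finger_gap: 0.0321
```

```bash
python3 -c "
from h import *
np.set_printoptions(suppress=True)
o=track(8);print(o[::3]);s=monitor.read_state();print(s['force'],s['finger_gap'])
if np.ptp(o[:,1])<.5 and abs(o[-1,1]-72)<1: print(manip.job_done())"
```

```text
[[ 29.82  72.03   0.72 151.14  -4.51]
 [ 29.97  72.03   0.72 151.14  -4.75]
 [ 30.12  72.04   0.72 151.13  -5.34]]
[-1.19403326 -5.02385111  8.73823478] 0.032060180009065076
the job is handed in; nothing more can be done
None
```

I drew the carriage up by the scale's grip to the red clip and held it there from about 21 s to 30 s. I then handed the job in with the grip still held.

- **Position:** the carriage travelled about 72 mm. By triangulation the pointer's index line stands within about 1 mm of the clip mark.
- **Calm:** in the camera readings at 22–25 s and again just before handing in, the pointer moved no more than 0.12 mm.
- **Pull:** the scale stretched about 79 mm, which at 60 N/m is 4.7 N. The wrist force along the track agreed, at about 4.3–5.3 N (noisy).
- **Disagreements:** my estimates of the clip's place on the rule ranged from 71 to 73 mm, depending on which marks I used. The gripper carried a constant, harmless side load of about 8 N, almost straight up.
- **Not checked:** I did not check the blade, wrench and jar with a last picture, but the arm never went near them.

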